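Trip the hidden latch of the parts drawer with the release pin

TASK

The self-ejecting parts drawer is locked: take the red-handled release pin from its orange stand, reach through the yellow-edged slot in the top of the drawer's grey case, feel for the hidden sprung pad, and press it gently down - and keep it down - until the blue drawer has come all the way out by itself. Then put the pin back in its stand, fully home, and let go. Never lean on the case, the ledges in the slot or the latch with more than 25 N, and leave the other things on the bench where they are.

Things in the scene. Friction and masses are not known exactly. Their poses are not given: they have to be found in the camera images.
- locker: grey sheet-steel case of the parts drawer, fixed to the bench, 240 (x) x 220 (y) x 120 mm high. Origin: centre of its underside; +z up; the blue drawer leaves along the case's own -x. Pressing it anywhere with more than 25 N is a fault.
- slot (a point): centre of the access slot's mouth, on the top face of the case, 120 mm above the bench, axes as the case. The slot, edged in yellow, is 12 mm wide (case x) and 36 mm long (case y) in a 6 mm thick top plate.
- ledge (a point): point straight below the slot's centre at the level of the hidden ledge, 16 mm under the top face. The hard flat steel ledge fills the slot's whole length except for a well 14 mm long (case y), whose centre is up to 12 mm either way of this point along case y, different each time and not measured. A pin stopped hard here is on the ledge; one that goes deeper is in the well.
- latch_depth (a point): fixed point 27 mm below the slot's centre, the middle of the depths where the sprung pad may lie: in the well, pad top 22 to 32 mm below the top face (different each time, not measured). The pad needs about 3 N to start and 0.7 N more per mm; the latch lets go after about 5 mm (6 to 9 N), a hard stop comes at 9 mm. Keep it down until the drawer is out.
- tray (a joint): the blue drawer's travel in m: 0 = shut and latched, 0.060 = all the way out at its stop. A spring drives it out and a damper slows it to about 60 mm/s, once the latch is held down. If the latch is let up early it catches again at 20 or 40 mm.
- tray_front (a point): top edge centre of the blue drawer's front panel, 90 mm above the bench; moves with the drawer, its axes as the case.
- pin: release pin, 116 mm long, about 80 g: a steel shaft of 8 mm diameter with a round tip, 62 mm long, then a steel collar 24 mm wide and 4 mm thick, then a red round handle 17 mm in diameter and 50 mm long. Origin: the tip; +z runs from the tip to the handle. It starts upright in the stand.
- pin_tip (a point): the tip of the pin (lower end of the shaft)
- pin_grip (a point): middle of the red handle, 93 mm from the tip, a good place to hold the pin from above
- stand: orange stand of the pin, fixed, a block 60 x 60 x 70 mm. Origin: centre of its underside, +z up. A 12 mm hole with a 4 mm wide bevel goes straight down through its middle.
- stand_hole (a point): mouth of the stand's hole, centre of the stand's top face, 70 mm above the bench. With the pin fully home its collar lies on this face and its tip is 62 mm below it.
- bin: loose blue stock bin 110 x 90 x 60 mm with fittings, origin centre of its underside; leave alone
- coupling: loose brass ring 32 mm across, 22 mm high, standing on the front part of the case's top; leave alone
- elbow: loose copper pipe elbow, about 75 x 60 x 28 mm; leave alone
- screwdriver: loose screwdriver, red handle, about 200 mm long, lying on the bench; leave alone
- jar: loose jar 60 mm across, 80 mm high; leave alone

How it is judged:
By the outcome, as a careful person would: the job done as asked, in the order asked, and still so for the second after the job is handed in, with the robot touching nothing.
It also fails if it takes over 67 s, if anything falls off the work surface, if the arm or the gripper's body presses on something with over 40 N, if the wrist force passes 120 N, or if a joint passes its speed limit or range.

ROBOT

A 6-joint arm with a two-finger parallel gripper is mounted at the origin on the work surface. World frame = base frame: x ahead of the robot, y to its left, z up, the work surface at z = 0. Lengths are in m, angles in rad, forces in N, time in s.
With the tool pointing down it reaches from about 0.4 to 0.825 m from the base axis. Payload 7 kg.
Tool frame: the origin (TCP) lies between the finger pads; the fingertips stand 17 mm ahead of it and the grasp point (between the pads) lies 2 mm behind it; x points along the fingers, z is the direction in which the jaws open and shut, and the axes are right-handed (so a half turn about x gives the same grasp; the last joint's range is limited). The gripper opens to 88 mm and grips with 3 to 60 N. Pads are 19 mm wide; open, the fingers measure 130 mm over their backs; the gripper's body (78 mm by 193 mm) begins 47 mm behind the grasp point.
Start: joints at [1.544, 0.359, 0.012, 0, -1.224, -0.288], TCP at [0.209, 0.642, 0.244] pointing down, gripper open.
Joint ranges: [-3.07, 3.07], [-1.43, 2.12], [-1.02, 1.25], [-3.03, 1.67], [-3.05, -0], [-3.03, 3.03]. Speed limits (rad/s): [2.39, 2.39, 3.01, 3.14, 3.14, 3.14].

INTERFACE

Orientations are given as [roll, pitch, yaw] about the fixed x, y, z axes, in that order (R = Rz(yaw) Ry(pitch) Rx(roll)).
In Python, from station import * gives the robot as it stands.
- The arm moves only by the tool step_arm, never from a script. Its argument "deltas" is a list of rows, each a list of 5 numbers: the shift along the tool's x, y, z in cm, then the turn about the tool's x in degrees, then the closure, from 0 (fully open) to 1 (shut). In form: [[dx, dy, dz, roll, fingers], ...]. A call has exactly 10 rows; each row is the pose to reach, as a shift and turn from the pose commanded when the call began, along the tool's axes at that moment; what a row does not reach only later rows make up. A row lasts 1/12 s, in which the tool goes at most 41.7 mm and 7.16 degrees, less where a joint would pass 70% of its speed; a pose out of reach is approached as far as the arm can. A call with a gripper value outside its range is refused whole. The fingers move at their own pace and stop on an object; "squeeze" is the grip in N (left out, the last holds). Time passes only in rows, so rows that repeat a pose let the fingers close, or fill a call up. It gives the time, the measured TCP pose, the force and the opening at its end, in the units of the state.
- get_state(): the state, without advancing time (a new reading comes with each control period).
- grab_frame(name): name is "side" or "top"; returns a dict with "pixels" (384x512x3 uint8, red, green, blue), "range_z" (384x512 float32, m along the optical axis (not along the pixel's ray), 0 where there is no reading), "fx", "fy", "cx", "cy" (pixels), "view" (4x4, takes a point from world to camera coordinates). Camera axes: x right, y down, z forward; pixel columns grow to the right and rows downward; lengths in m; the calibration is good to about 2 mm. A picture is of the moment at which its call begins.
- job_done(): hands the job in, once; it reports no verdict.
Trained networks look in the newest picture that a camera, given by its name, has taken for a name from the list of things; names that differ only in an ending like _2 or _b are one class to them, and where a whole thing is asked for, a point or a joint stands for the part that bears it (a point fixed in the world has none). Each returns a list of dicts, best first, with "conf" (0 to 1); they miss things now and then, are a little off and sometimes report something else, mostly with a low value. They report only what shows in the picture. A call takes as long as a camera call.
- boxes_of(thing, camera): "extent" ([left, top, right, bottom] in pixels, round what is visible of it).
- masks_of(thing, camera): "mask" (384x512 bool, what is visible of it) and "extent" ([left, top, right, bottom] in pixels, round what is visible of it).
The state is a dict: "t": time; "q": joint angles; "qd": joint speeds; "joint_efforts": joint torques, N m; "eef_pos": TCP position; "ee_rot": TCP orientation; "force": force on the tool from outside, world axes, zero at the start; "moment": the same for the moment, N m; "width": finger opening in m.
Only numpy, scipy, OpenCV 4.12 (cv2) and the standard library are available. Lean on these libraries where they do the work, as an engineer would, in place of code of your own. Each camera call takes 0.05 s, during which the arm holds its last target.

## Working session

There is one attempt and no reset: what is moved stays moved. The work goes in short steps, Python scripts to look and compute and a tool call to move; the robot and the scene stay as the last step left them, time stands still between calls to the robot, and variables do not carry over. Pictures are saved under pics/ and viewed, and the job is handed in when it is done.

Besides the shell and the picture viewer there is one more tool, called by a JSON object that holds its "op" and its "data", one argument or row to a line. step_arm: Moves the arm, as the interface text tells. Its arguments: {"type":"object","properties":{"deltas":{"type":"array"},"squeeze":{"type":"number"}},"required":["deltas"]}

```bash
mkdir -p pics; python3 - <<'E'
from station import *
import cv2,numpy as np
s=get_state(); print({k:np.round(v,3).tolist() for k,v in s.items()})
for n in("side","top"):
    f=grab_frame(n); cv2.imwrite(f"pics/{n}0.png",cv2.cvtColor(f["pixels"],cv2.COLOR_RGB2BGR))
    print(n,f["fx"],f["cx"],f["cy"],np.round(f["view"],3).tolist())
    for t in("locker","slot","pin","stand","tray_front","stand_hole","coupling"):
        for b in boxes_of(t,n)[:2]: print(t,b["conf"],b["extent"])
E
```

```text
{'t': 0.0, 'q': [1.544, 0.359, 0.011, -0.0, -1.224, -0.288], 'qd': [-0.001, 0.0, -0.0, 0.0, 0.001, 0.001], 'joint_efforts': [0.0, -58.272, 29.306, 6.997, 0.007, -0.0], 'eef_pos': [0.209, 0.641, 0.243], 'ee_rot': [0.091, 1.569, -1.794], 'force': [0.327, -0.027, 0.083], 'moment': [0.007, -0.028, -0.054], 'width': 0.087}
side 346.92009831229655 258.10059951587914 192.71841563816793 [[-0.688, -0.725, 0.014, 0.404], [-0.4, 0.363, -0.841, 0.295], [0.605, -0.585, -0.54, 0.706], [0.0, 0.0, 0.0, 1.0]]
locker 0.76 [232.1, 157.8, 337.9, 249.4]
slot 0.91 [232.4, 154.0, 338.9, 247.8]
pin 0.69 [210.1, 264.0, 221.2, 288.9]
stand 0.71 [196.0, 271.6, 240.3, 321.6]
tray_front 0.83 [307.1, 187.8, 337.1, 242.8]
stand_hole 0.88 [197.6, 271.8, 240.5, 323.1]
coupling 0.6 [308.2, 186.3, 319.7, 198.8]
top 386.68541805844677 248.67064459518357 187.65006063135834 [[0.104, -0.995, -0.005, 0.001], [-0.972, -0.1, -0.212, 0.574], [0.211, 0.027, -0.977, 1.148], [0.0, 0.0, 0.0, 1.0]]
locker 0.96 [239.0, 153.8, 327.3, 247.1]
slot 0.58 [240.0, 154.1, 330.8, 251.9]
stand 0.7 [150.9, 224.8, 175.1, 249.1]
tray_front 0.55 [261.3, 236.4, 318.5, 250.6]
tray_front 0.16 [157.8, 233.1, 164.1, 243.5]
stand_hole 0.65 [151.4, 225.3, 178.1, 247.8]
stand_hole 0.58 [154.8, 232.7, 161.4, 239.5]
coupling 0.63 [273.5, 228.8, 284.3, 240.4]
```

```bash
ls
```

```text
pics
```

View pics/side0.png

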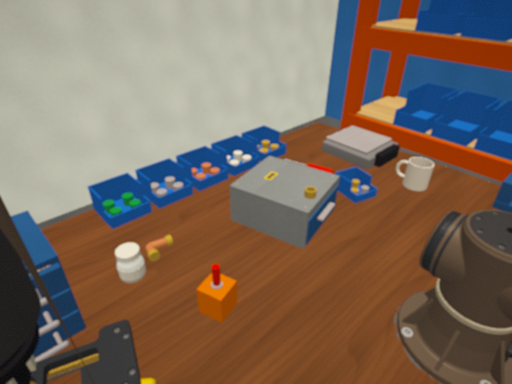

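View pics/top0.png

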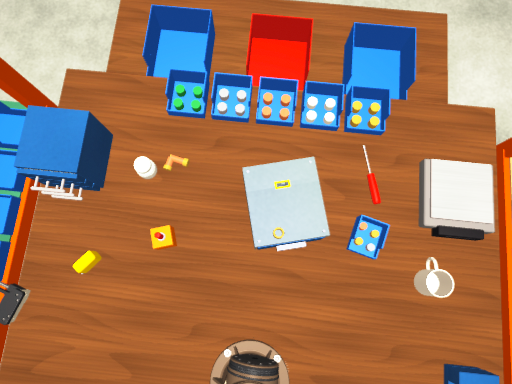

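```bash
cat > h.py <<'E'
from station import *
import cv2,numpy as np
def ray(f,uv):
    uv=np.atleast_2d(uv); d=np.c_[(uv[:,0]-f["cx"])/f["fx"],(uv[:,1]-f["cy"])/f["fy"],np.ones(len(uv))]
    V=np.array(f["view"]); R=V[:3,:3]; return -R.T@V[:3,3], d@R
def onz(f,uv,z):
    o,d=ray(f,uv); return o+d*((z-o[2])/d[:,2])[:,None]
def cloud(f):
    v,u=np.mgrid[:384,:512]; o,d=ray(f,np.c_[u.ravel(),v.ravel()])
    return (o+d*f["range_z"].ravel()[:,None]).reshape(384,512,3)
def proj(f,p):
    p=np.atleast_2d(p);V=np.array(f["view"]); c=p@V[:3,:3].T+V[:3,3]
    return np.c_[f["fx"]*c[:,0]/c[:,2]+f["cx"],f["fy"]*c[:,1]/c[:,2]+f["cy"]]
E
python3 - <<'E'
from h import *
for n in("top","side"):
    f=grab_frame(n); P=cloud(f); im=f["pixels"]; hsv=cv2.cvtColor(im,cv2.COLOR_RGB2HSV)
    print(n)
    m=(f["range_z"]>0)&(abs(P[...,2]-.12)<.006)
    mk=masks_of("locker",n)[0]["mask"]; m&=mk
    q=P[m]; print("top pts",m.sum(),np.median(q[:,2]))
    uv=np.argwhere(m)[:,::-1].astype(float)
    g=onz(f,uv,.12)[:,:2]; r=cv2.minAreaRect((g*1000).astype(np.float32)); print("rect",r, "\n",cv2.boxPoints(r).round(1).tolist())
    y=(hsv[...,0]>20)&(hsv[...,0]<35)&(hsv[...,1]>120)&mk
    k,l,st,c=cv2.connectedComponentsWithStats(y.astype(np.uint8))
    for i in range(1,k):
        if st[i,4]>8:
            a=np.argwhere(l==i)[:,::-1]; w=onz(f,a.astype(float),.12)[:,:2]*1000
            print("yel",st[i],onz(f,c[i],.12).round(4),cv2.minAreaRect(w.astype(np.float32)))
    ms=masks_of("stand",n)
    if ms:
        m=ms[0]["mask"]&(abs(P[...,2]-.07)<.008)
        g=onz(f,np.argwhere(m)[:,::-1].astype(float),.07)[:,:2]*1000; print("stand",m.sum(),cv2.minAreaRect(g.astype(np.float32)))
    red=((hsv[...,0]<6)|(hsv[...,0]>174))&(hsv[...,1]>150)
    k,l,st,c=cv2.connectedComponentsWithStats(red.astype(np.uint8))
    for i in range(1,k):
        if 8<st[i,4]<2000: print("red",st[i],c[i],np.median(P[l==i],0).round(4),"top",P[l==i][:,2].max())
    for nm,(x0,y0,x1,y1) in dict(stand=(140,215,190,260) if n=="top" else (185,250,255,330),lock=(230,145,340,260) if n=="top" else (220,145,350,255)).items():
        c=im[y0:y1,x0:x1]; s=min(780//(x1-x0),590//(y1-y0)); cv2.imwrite(f"pics/{n}_{nm}.png",cv2.cvtColor(cv2.resize(c,None,fx=s,fy=s,interpolation=cv2.INTER_CUBIC),cv2.COLOR_RGB2BGR))
E
```

```text
top
top pts 5793 0.12101743303434276
rect ((531.8466186523438, -51.19158935546875), (240.7159881591797, 220.0740966796875), 14.835197448730469) 
 [[387.29998779296875, 24.399999618530273], [443.70001220703125, -188.39999389648438], [676.4000244140625, -126.69999694824219], [620.0, 86.0]]
yel [274 180  16   9  69] [[ 0.5798 -0.0379  0.12  ]] ((580.1104125976562, -38.470306396484375), (20.5146484375, 44.61960983276367), 15.578224182128906)
yel [273 230   3   8  14] [[ 0.4313 -0.0288  0.12  ]] ((431.1352844238281, -28.642410278320312), (20.237119674682617, 5.797750949859619), 5.120116710662842)
stand 344 ((392.5582275390625, 307.8133850097656), (60.92880630493164, 60.9791145324707), 17.720264434814453)
red [367 173  14  31 249] [373.5060241  188.55421687] [ 0.6175 -0.3389  0.0242] top 1.2434604784287713
red [155 233   8   6  34] [158.58823529 235.58823529] [0.3912 0.3042 0.1232] top 0.12655106207009603
side
top pts 3300 0.11865730955540105
rect ((525.9830322265625, -48.61936950683594), (241.36077880859375, 227.91786193847656), 14.42204475402832) 
 [[380.70001220703125, 31.700000762939453], [437.5, -189.0], [671.2000122070312, -128.89999389648438], [614.5, 91.80000305175781]]
yel [265 172  12   8  60] [[ 0.5766 -0.0371  0.12  ]] ((576.7843017578125, -38.02819061279297), (23.749881744384766, 45.092830657958984), 14.23414421081543)
stand 560 ((387.8218688964844, 309.24945068359375), (63.50768280029297, 64.59660339355469), 17.823627471923828)
red [307 163  27  10  79] [320.35443038 167.96202532] [ 0.6132 -0.3367  0.0206] top 0.027177345494610594
red [212 265   8  20 123] [215.7804878  273.67479675] [0.3856 0.3114 0.1103] top 0.6237106324232593
```

View pics/top_lock.png

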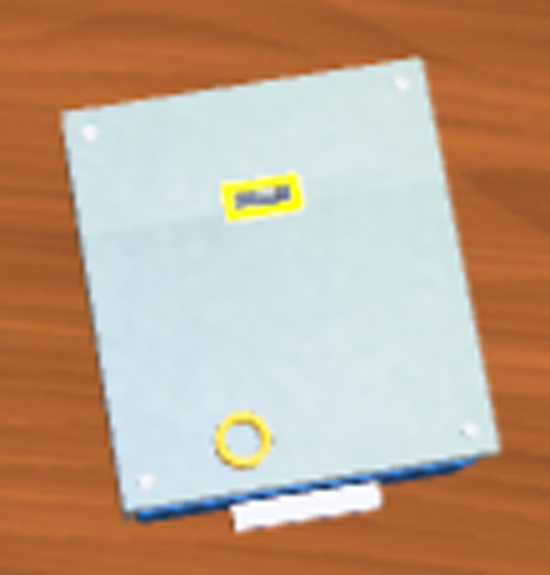

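View pics/side_stand.png

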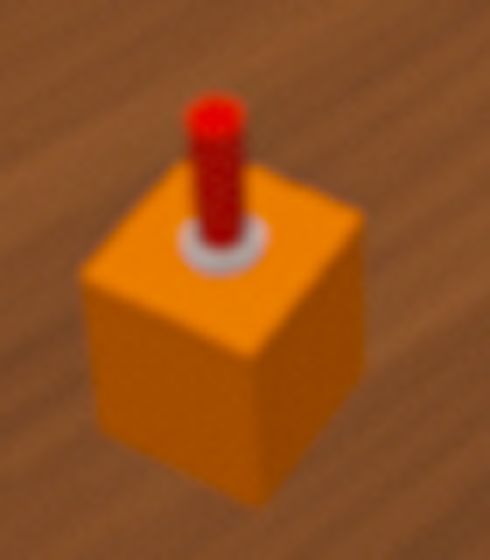

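```bash
cat >> h.py <<'E'
from scipy.spatial.transform import Rotation as Ro
def tool(): 
    s=get_state(); return s,Ro.from_euler("xyz",s["ee_rot"]).as_matrix()
def delta(p):  # cm along tool axes from measured tcp to p
    s,R=tool(); return (R.T@(np.array(p)-s["eef_pos"])*100).round(2)
E
python3 - <<'E'
from h import *
s,R=tool(); print(R.round(3)); print("jaw yaw",np.degrees(np.arctan2(R[1,2],R[0,2])))
print(delta([.390,.3085,.17]),delta([.390,.3085,.103]))
E
```

```text
[[-0.     0.951 -0.31 ]
 [ 0.    -0.31  -0.951]
 [-1.    -0.    -0.   ]]
jaw yaw -108.03722543331288
[ 7.36 27.53 26.09] [14.06 27.53 26.09]
```

{"op": "step_arm", "data": {
  "deltas": [
    [0.8,2.8,2.6,6,0],
    [1.6,5.5,5.2,12,0],
    [2.4,8.3,7.8,18,0],
    [3.2,11,10.4,24,0],
    [4,13.8,13,30,0],
    [4.8,16.5,15.7,36,0],
    [5.6,19.3,18.3,42,0],
    [6.4,22,20.9,48,0],
    [7.2,24.8,23.5,54,0],
    [7.8,27.5,26.1,57.3,0]
  ],
  "squeeze": 40
}}

```text
t: 1.93
eef_pos: [0.3901, 0.3067, 0.1653]
ee_rot: [-2.284, 1.57, 1.108]
force: [1.0, 1.0, 0.6]
width: 0.0876
```

{"op": "step_arm", "data": {
  "deltas": [
    [0,0,0,0,0],
    [0,0,0,0,0],
    [0,0,0,0,0],
    [0,0,0,0,0],
    [0,0,0,0,0],
    [0,0,0,0,0],
    [0,0,0,0,0],
    [0,0,0,0,0],
    [0,0,0,0,0],
    [0,0,0,0,0]
  ]
}}

```text
t: 2.77
eef_pos: [0.3896, 0.3086, 0.1655]
ee_rot: [0.694, 1.571, -2.192]
force: [-0.3, 0.0, 0.2]
width: 0.0878
```

```bash
python3 - <<'E'
from h import *
s,R=tool(); print(s["t"],s["eef_pos"],R.round(3).tolist()); print("jaw yaw",np.degrees(np.arctan2(R[1,2],R[0,2])))
print(delta([.390,.3085,.101]))
ims=[]
for n in("top","side"):
    f=grab_frame(n); u,v=proj(f,[.39,.3085,.1])[0].astype(int)
    c=f["pixels"][max(v-45,0):v+45,max(u-55,0):u+55]; ims.append(cv2.resize(c,(390,320),interpolation=cv2.INTER_CUBIC)); print(n,u,v)
cv2.imwrite("pics/a1.png",cv2.cvtColor(np.hstack(ims),cv2.COLOR_RGB2BGR))
E
```

```text
2.7667 [0.38957329 0.3086287  0.16553096] [[-0.0, 0.253, -0.967], [-0.0, -0.967, -0.253], [-1.0, 0.0, 0.0]]
jaw yaw -165.31728372216236
[ 6.45  0.02 -0.04]
top 158 236
side 215 274
```

View pics/a1.png

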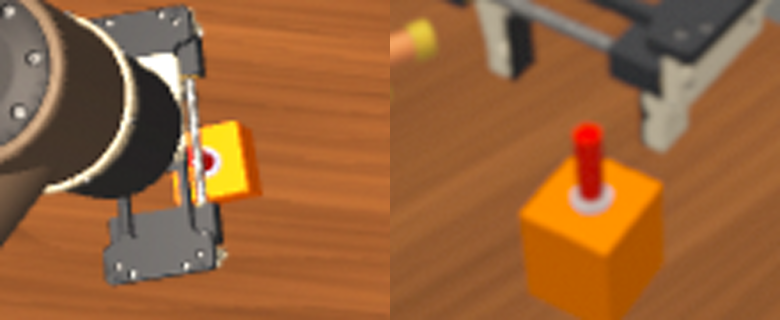

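{"op": "step_arm", "data": {
  "deltas": [
    [1,0,0,0,0],
    [2,0,0,0,0],
    [3,0,0,0,0],
    [4,0,0,0,0],
    [5,0,0,0,0],
    [5.8,0,0,0,0.3],
    [6.3,0,0,0,0.6],
    [6.4,0,0,0,0.6],
    [6.4,0,0,0,0.6],
    [6.4,0,0,0,0.6]
  ],
  "squeeze": 10
}}

```text
t: 3.7
eef_pos: [0.3899, 0.3087, 0.1018]
ee_rot: [-2.662, 1.57, 0.735]
force: [0.1, 0.7, -0.1]
width: 0.0598
```

{"op": "step_arm", "data": {
  "deltas": [
    [0,0,0,0,1],
    [0,0,0,0,1],
    [0,0,0,0,1],
    [0,0,0,0,1],
    [0,0,0,0,1],
    [0,0,0,0,1],
    [0,0,0,0,1],
    [0,0,0,0,1],
    [0,0,0,0,1],
    [0,0,0,0,1]
  ]
}}

```text
t: 4.53
eef_pos: [0.3898, 0.3086, 0.1017]
ee_rot: [-2.701, 1.571, 0.697]
force: [0.0, -0.3, 1.0]
width: 0.0168
```

```bash
python3 - <<'E'
from h import *
s,R=tool(); print(s["t"],s["eef_pos"],s["force"],s["width"])
ims=[]
for n in("top","side"):
    f=grab_frame(n); u,v=proj(f,[.39,.3085,.1])[0].astype(int)
    c=f["pixels"][max(v-45,0):v+45,max(u-55,0):u+55]; ims.append(cv2.resize(c,(390,320),interpolation=cv2.INTER_CUBIC)); print(n,u,v)
cv2.imwrite("pics/a2.png",cv2.cvtColor(np.hstack(ims),cv2.COLOR_RGB2BGR))
E
```

```text
4.5333 [0.38977241 0.30856876 0.10165394] [ 0.0478728  -0.25177595  0.98498211] 0.016835288927395504
top 158 236
side 215 274
```

View pics/a2.png

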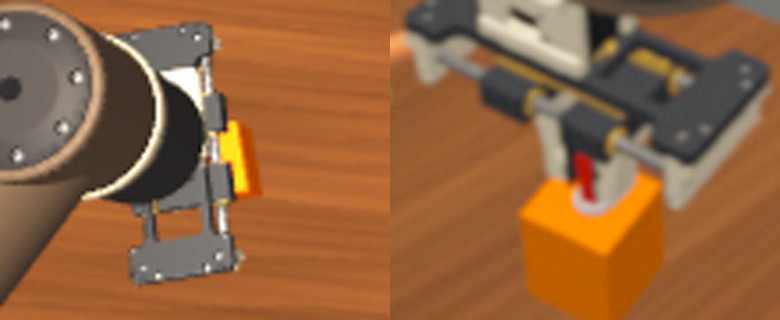

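{"op": "step_arm", "data": {
  "deltas": [
    [0,0,0,0,1],
    [0,0,0,0,1],
    [-1,0,0,0,1],
    [-3,0,0,0,1],
    [-5,0,0,0,1],
    [-7,0,0,0,1],
    [-9.5,0,0,0,1],
    [-12,0,0,0,1],
    [-14.5,0,0,0,1],
    [-16,0,0,0,1]
  ],
  "squeeze": 45
}}

```text
t: 5.47
eef_pos: [0.3899, 0.3086, 0.2649]
ee_rot: [-2.515, 1.568, 0.882]
force: [0.7, 0.4, -1.3]
width: 0.0162
```

```bash
python3 - <<'E'
from h import *
s,R=tool(); print(s["t"],s["eef_pos"],s["force"],s["width"]);print(delta([.5785,-.038,.262]))
E
```

```text
5.4667 [0.38992271 0.30858175 0.26490483] [ 0.71890211  0.40417614 -1.33337907] 0.016155710166398836
[ 0.25 38.31 -9.46]
```

{"op": "step_arm", "data": {
  "deltas": [
    [0,1.5,-0.4,0,1],
    [0,4.5,-1.1,0,1],
    [0,8,-2,0,1],
    [0,11.5,-2.8,0,1],
    [0,15,-3.7,0,1],
    [0,18.5,-4.6,0,1],
    [0,22,-5.4,0,1],
    [0,25.5,-6.3,0,1],
    [0,29,-7.2,0,1],
    [0,32,-7.9,0,1]
  ]
}}

```text
t: 6.3
eef_pos: [0.5474, 0.0167, 0.2621]
ee_rot: [-0.095, 1.57, -2.981]
force: [-0.1, 0.2, -0.7]
width: 0.0161
```

{"op": "step_arm", "data": {
  "deltas": [
    [0,2,-0.5,0,1],
    [0,3.8,-0.9,0,1],
    [0,5.2,-1.3,0,1],
    [0,6,-1.5,0,1],
    [0,6.3,-1.55,0,1],
    [1,6.3,-1.55,0,1],
    [2,6.3,-1.55,0,1],
    [2.8,6.3,-1.55,0,1],
    [3,6.3,-1.55,0,1],
    [3,6.3,-1.55,0,1]
  ]
}}

```text
t: 7.13
eef_pos: [0.5772, -0.0376, 0.2303]
ee_rot: [-0.08, 1.569, -2.965]
force: [-0.4, -0.2, -0.4]
width: 0.0161
```

```bash
python3 - <<'E'
from h import *
s,R=tool(); print(s["t"],s["eef_pos"],s["force"],s["width"], np.degrees(np.arctan2(R[1,2],R[0,2])));print(delta([.5785,-.038,.262]))
ims=[]
for n in("top","side"):
    f=grab_frame(n); cv2.imwrite(f"pics/b_{n}.png",cv2.cvtColor(f["pixels"],cv2.COLOR_RGB2BGR));u,v=proj(f,[.578,-.038,.13])[0].astype(int)
    c=f["pixels"][max(v-45,0):v+45,max(u-55,0):u+55]; ims.append(cv2.resize(c,(390,320),interpolation=cv2.INTER_CUBIC)); print(n,u,v)
cv2.imwrite("pics/a3.png",cv2.cvtColor(np.hstack(ims),cv2.COLOR_RGB2BGR))
E
```

```text
7.1333 [ 0.57722045 -0.03759943  0.2303038 ] [-0.37686589 -0.16840984 -0.38265831] 0.016115765823273766 -165.2873740966124
[-3.17  0.07 -0.11]
top 281 183
side 270 172
```

View pics/a3.png

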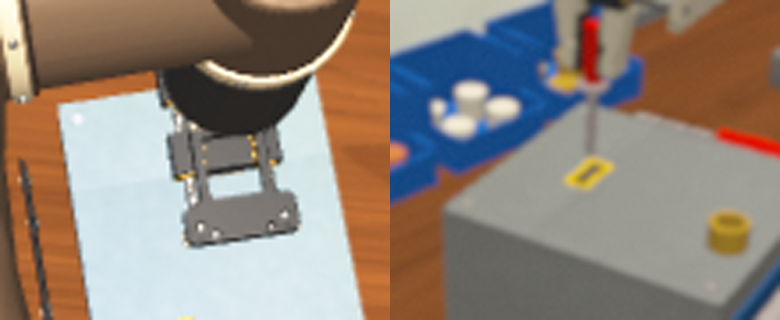

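```bash
python3 - <<'E'
from h import *
f=grab_frame("side"); im=f["pixels"]
s=get_state(); p=s["eef_pos"]
print("pred tip",proj(f,[p[0],p[1],p[2]-.0937]),"collar",proj(f,[p[0],p[1],p[2]-.0317]))
print("slot",proj(f,[[.5785,-.038,.12],[.5766,-.0371,.12]]))
c=im[135:195,240:305]; cv2.imwrite("pics/a4.png",cv2.cvtColor(cv2.resize(c,None,fx=9,fy=9,interpolation=cv2.INTER_NEAREST),cv2.COLOR_RGB2BGR))
g=im.astype(int)
for v in range(155,172): print(v,[int(x) for x in g[v,260:278].sum(1)//3])
E
```

```text
pred tip [[270.52085028 169.70937669]] collar [[271.26847921 150.25815951]]
slot [[270.29544462 175.11873509]
 [270.54006679 175.46220666]]
155 [78, 78, 75, 75, 75, 76, 78, 85, 97, 111, 117, 119, 114, 102, 85, 75, 74, 76]
156 [78, 78, 77, 75, 73, 79, 90, 112, 128, 135, 133, 123, 116, 110, 102, 94, 89, 89]
157 [76, 76, 75, 76, 84, 99, 117, 133, 146, 148, 138, 125, 123, 128, 131, 124, 117, 112]
158 [75, 76, 78, 90, 107, 126, 140, 149, 154, 151, 138, 125, 125, 137, 146, 147, 142, 137]
159 [78, 81, 93, 111, 132, 145, 152, 154, 155, 149, 138, 126, 128, 142, 153, 154, 153, 152]
160 [91, 101, 116, 133, 146, 153, 154, 155, 155, 149, 136, 126, 129, 143, 154, 157, 156, 155]
161 [111, 127, 140, 149, 152, 154, 155, 155, 154, 150, 137, 125, 128, 143, 152, 156, 156, 155]
162 [132, 145, 152, 154, 155, 155, 155, 157, 154, 148, 136, 125, 128, 141, 153, 156, 157, 156]
163 [146, 152, 154, 154, 155, 156, 154, 156, 155, 149, 137, 124, 128, 142, 153, 156, 156, 154]
164 [153, 155, 155, 155, 155, 156, 155, 156, 154, 146, 133, 124, 131, 145, 154, 157, 156, 157]
165 [155, 155, 154, 155, 154, 155, 156, 156, 155, 146, 130, 125, 133, 147, 155, 158, 157, 157]
166 [154, 154, 153, 156, 155, 155, 156, 156, 154, 146, 132, 124, 133, 148, 155, 158, 157, 155]
167 [154, 155, 155, 155, 156, 156, 156, 156, 154, 146, 132, 125, 133, 148, 155, 158, 157, 156]
168 [154, 154, 155, 157, 156, 157, 156, 156, 154, 146, 132, 124, 132, 145, 156, 158, 156, 155]
169 [153, 154, 155, 155, 156, 156, 156, 156, 154, 148, 135, 128, 133, 147, 155, 156, 155, 154]
170 [154, 154, 155, 156, 155, 155, 156, 157, 156, 153, 147, 143, 148, 153, 156, 155, 153, 152]
171 [154, 155, 156, 155, 156, 156, 155, 156, 157, 160, 162, 159, 161, 163, 164, 159, 158, 153]
```

View pics/a4.png

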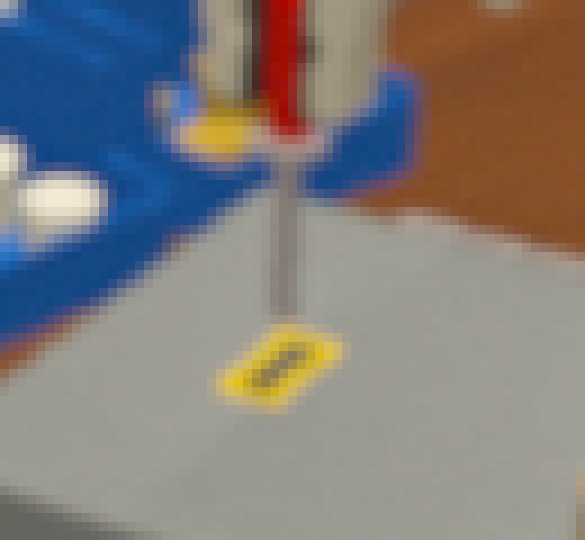

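```bash
python3 - <<'E'
from h import *
f=grab_frame("side")
for uv in([270.1,175.2],[270.1,175.4],[270.2,175.1],[270.0,175.2]):print(onz(f,uv,.12))
print(delta([.5785,-.038,.2]),delta([.5783,-.037,.2]))
E
```

```text
[[ 0.57854623 -0.0372366   0.12      ]]
[[ 0.57771834 -0.03640407  0.12      ]]
[[ 0.57876476 -0.03787077  0.12      ]]
[[ 0.57874215 -0.03701941  0.12      ]]
[ 3.2   0.02 -0.01] [ 3.2  -0.08 -0.02]
```

```bash
python3 - <<'E'
from h import *
for k in range(3):
    p=get_state()["eef_pos"]; f=grab_frame("side"); g=f["pixels"].astype(float).sum(2)/3
    w=np.clip(150-g[160:169,267:276],0,None); u=(w*np.arange(267,276)).sum(1)/w.sum(1)
    print(p.round(4),u.round(2)[[0,4,8]],proj(f,[p[0],p[1],p[2]-.0937]).round(2),g[167:173,271].round())
    hsv=cv2.cvtColor(f["pixels"],cv2.COLOR_RGB2HSV); y=(hsv[...,0]>20)&(hsv[...,0]<35)&(hsv[...,1]>120); y[:168]=0;y[186:]=0;y[:,:255]=0;y[:,285:]=0
    a=np.argwhere(y)[:,::-1]; print(cv2.minAreaRect((onz(f,a.astype(float),.12)[:,:2]*1000).astype(np.float32)),a.mean(0))
E
```

```text
[ 0.5783 -0.0379  0.232 ] [271.31 270.95 270.94] [[270.52 169.65]] [124. 124. 131. 146. 161. 155.]
((576.7843017578125, -38.02819061279297), (23.749881744384766, 45.092830657958984), 14.23414421081543) [270.53333333 175.46666667]
[ 0.5783 -0.0379  0.232 ] [271.29 270.97 270.99] [[270.54 169.65]] [124. 123. 130. 148. 161. 156.]
((576.7843017578125, -38.02819061279297), (23.749881744384766, 45.092830657958984), 14.23414421081543) [270.53333333 175.46666667]
[ 0.5783 -0.038   0.232 ] [271.34 271.   270.94] [[270.56 169.65]] [124. 125. 130. 145. 160. 156.]
((576.7843017578125, -38.02819061279297), (23.749881744384766, 45.092830657958984), 14.23414421081543) [270.55932203 175.45762712]
```

{"op": "step_arm", "data": {
  "deltas": [
    [0.3,0,0,0,1],
    [0.7,0,0,0,1],
    [1.1,0,0,0,1],
    [1.4,0,0,0,1],
    [1.6,0,0,0,1],
    [1.7,0,0,0,1],
    [1.75,0,0,0,1],
    [1.8,0,0,0,1],
    [1.85,0,0,0,1],
    [1.9,0,0,0,1]
  ]
}}

```text
t: 8.32
eef_pos: [0.5782, -0.0381, 0.2127]
ee_rot: [2.975, 1.571, 0.089]
force: [0.6, 0.6, -0.9]
width: 0.016
```

{"op": "step_arm", "data": {
  "deltas": [
    [0.02,0,0,0,1],
    [0.04,0,0,0,1],
    [0.06,0,0,0,1],
    [0.08,0,0,0,1],
    [0.1,0,0,0,1],
    [0.1,0,0,0,1],
    [0.1,0,0,0,1],
    [0.1,0,0,0,1],
    [0.1,0,0,0,1],
    [0.1,0,0,0,1]
  ]
}}

```text
t: 9.15
eef_pos: [0.5781, -0.0381, 0.2116]
ee_rot: [1.042, 1.571, -1.844]
force: [-1.0, -0.2, -1.6]
width: 0.0161
```

```bash
python3 - <<'E'
from h import *
s,R=tool();print(s["t"],s["eef_pos"],s["eef_pos"][2]-.0937,s["force"],s["moment"])
f=grab_frame("side");c=f["pixels"][135:195,240:305]; cv2.imwrite("pics/a5.png",cv2.cvtColor(cv2.resize(c,None,fx=9,fy=9,interpolation=cv2.INTER_NEAREST),cv2.COLOR_RGB2BGR))
E
```

```text
9.15 [ 0.57805588 -0.03812312  0.21155911] 0.11785910802984595 [-0.97346436 -0.17640461 -1.63090926] [ 0.09107741 -0.0048363  -0.02706518]
```

View pics/a5.png

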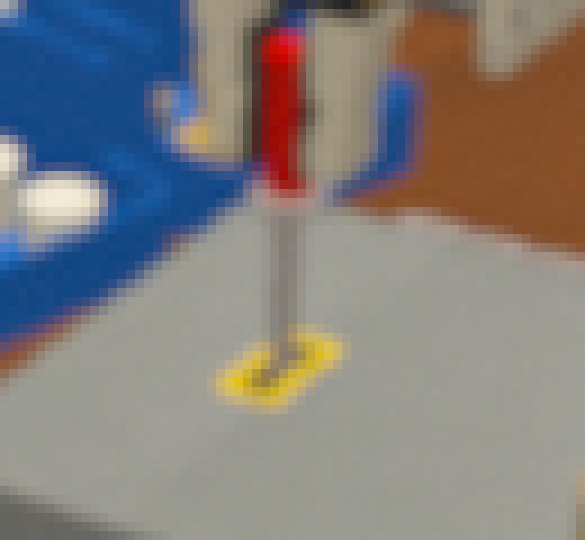

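{"op": "step_arm", "data": {
  "deltas": [
    [0.1,0,0,0,1],
    [0.2,0,0,0,1],
    [0.3,0,0,0,1],
    [0.4,0,0,0,1],
    [0.5,0,0,0,1],
    [0.6,0,0,0,1],
    [0.7,0,0,0,1],
    [0.8,0,0,0,1],
    [0.9,0,0,0,1],
    [1.0,0,0,0,1]
  ]
}}

```text
t: 10.03
eef_pos: [0.5781, -0.0381, 0.2015]
ee_rot: [2.777, 1.571, -0.109]
force: [0.8, 0.1, -0.8]
width: 0.0161
```

{"op": "step_arm", "data": {
  "deltas": [
    [0.03,0,0,0,1],
    [0.06,0,0,0,1],
    [0.09,0,0,0,1],
    [0.12,0,0,0,1],
    [0.15,0,0,0,1],
    [0.18,0,0,0,1],
    [0.21,0,0,0,1],
    [0.24,0,0,0,1],
    [0.27,0,0,0,1],
    [0.3,0,0,0,1]
  ]
}}

```text
t: 10.87
eef_pos: [0.5781, -0.0381, 0.1985]
ee_rot: [-2.412, 1.571, 0.986]
force: [0.2, 0.6, -1.2]
width: 0.016
```

{"op": "step_arm", "data": {
  "deltas": [
    [0.02,0,0,0,1],
    [0.04,0,0,0,1],
    [0.06,0,0,0,1],
    [0.08,0,0,0,1],
    [0.1,0,0,0,1],
    [0.12,0,0,0,1],
    [0.14,0,0,0,1],
    [0.14,0,0,0,1],
    [0.14,0,0,0,1],
    [0.14,0,0,0,1]
  ]
}}

```text
t: 11.7
eef_pos: [0.5781, -0.0382, 0.1973]
ee_rot: [2.653, 1.571, -0.233]
force: [-0.2, -0.6, 0.6]
width: 0.0163
```

{"op": "step_arm", "data": {
  "deltas": [
    [0.02,0,0,0,1],
    [0.04,0,0,0,1],
    [0.06,0,0,0,1],
    [0.07,0,0,0,1],
    [0.07,0,0,0,1],
    [0.07,0,0,0,1],
    [0.07,0,0,0,1],
    [0.07,0,0,0,1],
    [0.07,0,0,0,1],
    [0.07,0,0,0,1]
  ]
}}

```text
t: 12.53
eef_pos: [0.5782, -0.0382, 0.1968]
ee_rot: [2.726, 1.57, -0.159]
force: [-0.8, -0.5, 5.7]
width: 0.0162
```

```bash
python3 - <<'E'
import cv2
a=cv2.imread("pics/top0.png")[172:196,266:300]; b=cv2.imread("pics/side0.png")[165:187,254:290]
cv2.imwrite("pics/z.png",cv2.vconcat([cv2.resize(a,(510,270),interpolation=0),cv2.resize(b,(510,270),interpolation=0)]))
E
```

```text
(no output)
```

View pics/z.png

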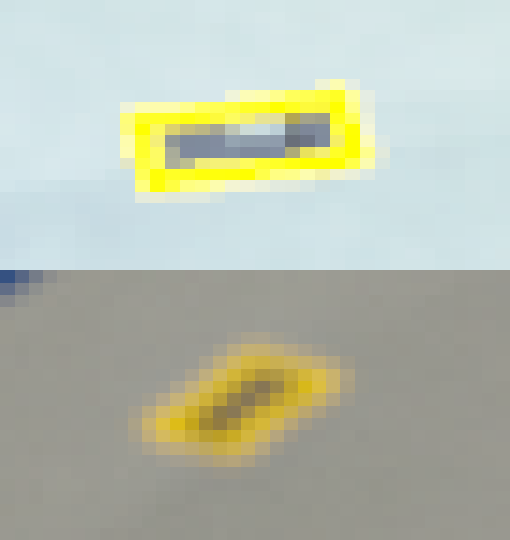

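{"op": "step_arm", "data": {
  "deltas": [
    [-0.1,0,0,0,1],
    [-0.25,0,0,0,1],
    [-0.25,0.2,0,0,1],
    [-0.25,0.4,0,0,1],
    [-0.25,0.5,0,0,1],
    [-0.25,0.5,0,0,1],
    [-0.15,0.5,0,0,1],
    [-0.1,0.5,0,0,1],
    [-0.05,0.5,0,0,1],
    [0.0,0.5,0,0,1]
  ]
}}

```text
t: 13.37
eef_pos: [0.5793, -0.0429, 0.1964]
ee_rot: [-1.017, 1.571, 2.381]
force: [-0.2, 0.5, 0.0]
width: 0.0164
```

{"op": "step_arm", "data": {
  "deltas": [
    [0.02,0,0,0,1],
    [0.04,0,0,0,1],
    [0.04,0,0,0,1],
    [0.04,0,0,0,1],
    [0.04,0,0,0,1],
    [0.04,0,0,0,1],
    [0.04,0,0,0,1],
    [0.04,0,0,0,1],
    [0.04,0,0,0,1],
    [0.04,0,0,0,1]
  ]
}}

```text
t: 14.2
eef_pos: [0.5793, -0.043, 0.1961]
ee_rot: [-0.747, 1.571, 2.651]
force: [0.8, 0.3, -0.4]
width: 0.0164
```

{"op": "step_arm", "data": {
  "deltas": [
    [0.02,0,0,0,1],
    [0.04,0,0,0,1],
    [0.06,0,0,0,1],
    [0.08,0,0,0,1],
    [0.1,0,0,0,1],
    [0.12,0,0,0,1],
    [0.14,0,0,0,1],
    [0.16,0,0,0,1],
    [0.18,0,0,0,1],
    [0.2,0,0,0,1]
  ]
}}

```text
t: 15.03
eef_pos: [0.5793, -0.043, 0.194]
ee_rot: [2.36, 1.571, -0.526]
force: [0.1, 0.4, -1.0]
width: 0.0162
```

{"op": "step_arm", "data": {
  "deltas": [
    [0.02,0,0,0,1],
    [0.05,0,0,0,1],
    [0.08,0,0,0,1],
    [0.11,0,0,0,1],
    [0.14,0,0,0,1],
    [0.17,0,0,0,1],
    [0.2,0,0,0,1],
    [0.23,0,0,0,1],
    [0.26,0,0,0,1],
    [0.28,0,0,0,1]
  ]
}}

```text
t: 15.87
eef_pos: [0.5793, -0.0429, 0.1912]
ee_rot: [-2.052, 1.571, 1.346]
force: [-0.4, -0.4, -1.5]
width: 0.0164
```

{"op": "step_arm", "data": {
  "deltas": [
    [0.03,0,0,0,1],
    [0.06,0,0,0,1],
    [0.09,0,0,0,1],
    [0.12,0,0,0,1],
    [0.15,0,0,0,1],
    [0.18,0,0,0,1],
    [0.21,0,0,0,1],
    [0.24,0,0,0,1],
    [0.27,0,0,0,1],
    [0.3,0,0,0,1]
  ]
}}

```text
t: 16.7
eef_pos: [0.5793, -0.043, 0.1882]
ee_rot: [-0.223, 1.571, -3.108]
force: [0.3, 0.3, -0.8]
width: 0.0162
```

{"op": "step_arm", "data": {
  "deltas": [
    [0.03,0,0,0,1],
    [0.06,0,0,0,1],
    [0.09,0,0,0,1],
    [0.12,0,0,0,1],
    [0.15,0,0,0,1],
    [0.18,0,0,0,1],
    [0.21,0,0,0,1],
    [0.24,0,0,0,1],
    [0.27,0,0,0,1],
    [0.3,0,0,0,1]
  ]
}}

```text
t: 17.53
eef_pos: [0.5793, -0.043, 0.1852]
ee_rot: [0.408, 1.571, -2.478]
force: [-0.3, -1.3, -1.4]
width: 0.0162
```

{"op": "step_arm", "data": {
  "deltas": [
    [0.03,0,0,0,1],
    [0.06,0,0,0,1],
    [0.09,0,0,0,1],
    [0.12,0,0,0,1],
    [0.15,0,0,0,1],
    [0.18,0,0,0,1],
    [0.21,0,0,0,1],
    [0.24,0,0,0,1],
    [0.27,0,0,0,1],
    [0.3,0,0,0,1]
  ]
}}

```text
t: 18.37
eef_pos: [0.5795, -0.043, 0.1825]
ee_rot: [2.524, 1.57, -0.361]
force: [-0.2, -0.1, 1.7]
width: 0.016
```

{"op": "step_arm", "data": {
  "deltas": [
    [0.02,0,0,0,1],
    [0.04,0,0,0,1],
    [0.06,0,0,0,1],
    [0.08,0,0,0,1],
    [0.1,0,0,0,1],
    [0.12,0,0,0,1],
    [0.14,0,0,0,1],
    [0.16,0,0,0,1],
    [0.18,0,0,0,1],
    [0.2,0,0,0,1]
  ]
}}

```text
t: 19.2
eef_pos: [0.5797, -0.043, 0.1808]
ee_rot: [2.691, 1.57, -0.195]
force: [-0.4, -0.5, 4.8]
width: 0.0166
```

{"op": "step_arm", "data": {
  "deltas": [
    [0.02,0,0,0,1],
    [0.04,0,0,0,1],
    [0.06,0,0,0,1],
    [0.08,0,0,0,1],
    [0.1,0,0,0,1],
    [0.12,0,0,0,1],
    [0.14,0,0,0,1],
    [0.16,0,0,0,1],
    [0.18,0,0,0,1],
    [0.2,0,0,0,1]
  ]
}}

```text
t: 20.03
eef_pos: [0.5797, -0.0431, 0.1791]
ee_rot: [2.696, 1.57, -0.189]
force: [-2.0, -0.2, 7.2]
width: 0.0161
```

{"op": "step_arm", "data": {
  "deltas": [
    [0.02,0,0,0,1],
    [0.04,0,0,0,1],
    [0.06,0,0,0,1],
    [0.08,0,0,0,1],
    [0.1,0,0,0,1],
    [0.12,0,0,0,1],
    [0.14,0,0,0,1],
    [0.15,0,0,0,1],
    [0.15,0,0,0,1],
    [0.15,0,0,0,1]
  ]
}}

```text
t: 20.87
eef_pos: [0.5798, -0.0431, 0.1778]
ee_rot: [2.707, 1.569, -0.178]
force: [-1.2, 0.4, 7.4]
width: 0.0161
```

```bash
python3 - <<'E'
from h import *
s,R=tool();print(s["t"],s["eef_pos"],s["force"])
f=grab_frame("side");c=f["pixels"][130:270,200:380]; cv2.imwrite("pics/a6.png",cv2.cvtColor(cv2.resize(c,None,fx=4,fy=4,interpolation=2),cv2.COLOR_RGB2BGR))
E
```

```text
20.8667 [ 0.57982491 -0.04306838  0.17776504] [-1.20290625  0.41872164  7.37917908]
```

View pics/a6.png

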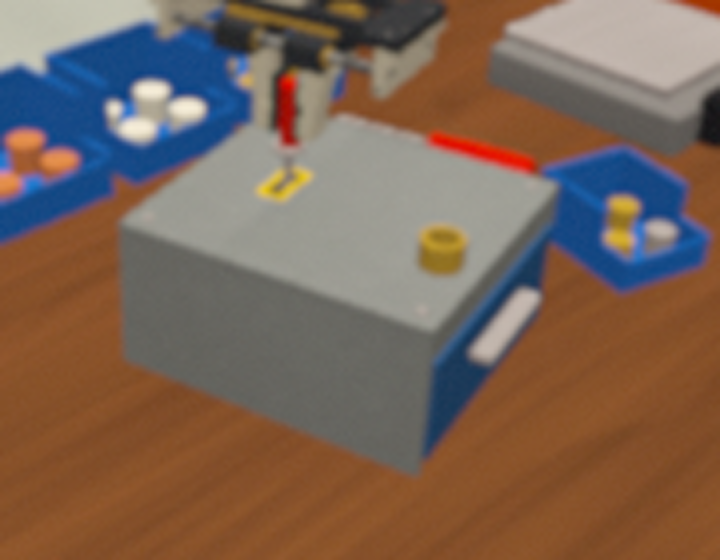

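{"op": "step_arm", "data": {
  "deltas": [
    [0.02,0,0,0,1],
    [0.04,0,0,0,1],
    [0.06,0,0,0,1],
    [0.08,0,0,0,1],
    [0.1,0,0,0,1],
    [0.12,0,0,0,1],
    [0.14,0,0,0,1],
    [0.14,0,0,0,1],
    [0.14,0,0,0,1],
    [0.14,0,0,0,1]
  ]
}}

```text
t: 21.75
eef_pos: [0.58, -0.043, 0.1759]
ee_rot: [2.803, 1.569, -0.083]
force: [-0.1, -0.3, 6.1]
width: 0.0163
```

```bash
python3 - <<'E'
from h import *
s,R=tool();print(s["t"],s["eef_pos"],s["force"])
f=grab_frame("side");c=f["pixels"][130:270,200:380]; cv2.imwrite("pics/a7.png",cv2.cvtColor(cv2.resize(c,None,fx=4,fy=4,interpolation=2),cv2.COLOR_RGB2BGR))
E
```

```text
21.75 [ 0.57997903 -0.04299793  0.17590278] [-0.10283422 -0.26274745  6.11825799]
```

View pics/a7.png

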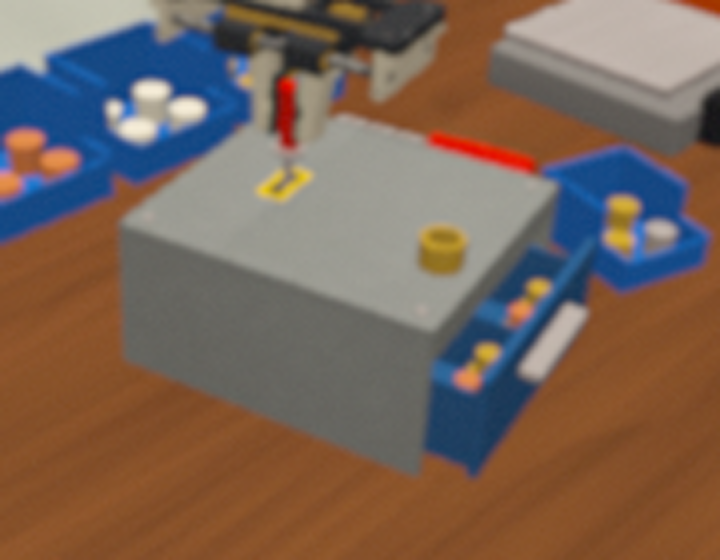

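{"op": "step_arm", "data": {
  "deltas": [
    [0.02,0,0,0,1],
    [0.03,0,0,0,1],
    [0.03,0,0,0,1],
    [0.03,0,0,0,1],
    [0.03,0,0,0,1],
    [0.03,0,0,0,1],
    [0.03,0,0,0,1],
    [0.03,0,0,0,1],
    [0.03,0,0,0,1],
    [0.03,0,0,0,1]
  ]
}}

```text
t: 22.63
eef_pos: [0.58, -0.043, 0.1756]
ee_rot: [2.841, 1.569, -0.044]
force: [0.4, 0.4, 5.7]
width: 0.0163
```

```bash
cat > dr.py <<'E'
from h import *
import sys
s,R=tool();print(s["t"],s["eef_pos"],s["force"])
f=grab_frame("side");c=f["pixels"][130:270,200:380]; cv2.imwrite(f"pics/{sys.argv[1]}.png",cv2.cvtColor(cv2.resize(c,None,fx=4,fy=4,interpolation=2),cv2.COLOR_RGB2BGR))
c0=np.array([.529,-.050]);a=np.radians(14.6);ex=np.array([np.cos(a),np.sin(a)])
# predicted top edge of front panel centre/ends for travel values (case front at -120mm)
ey=np.array([-ex[1],ex[0]])
P=cloud(f); m=masks_of("tray_front","side")
if m:
    q=P[m[0]["mask"]]; loc=np.c_[(q[:,:2]-c0)@ex,(q[:,:2]-c0)@ey,q[:,2]]; print(m[0]["conf"],np.percentile(loc[:,0],[1,5,25,50,75]).round(4))
E
python3 dr.py a8
```

```text
22.6333 [ 0.5799663  -0.04297217  0.1756272 ] [0.37053463 0.39164533 5.7469372 ]
0.88 [-0.1974 -0.1883 -0.1811 -0.1521 -0.1253]
```

View pics/a8.png

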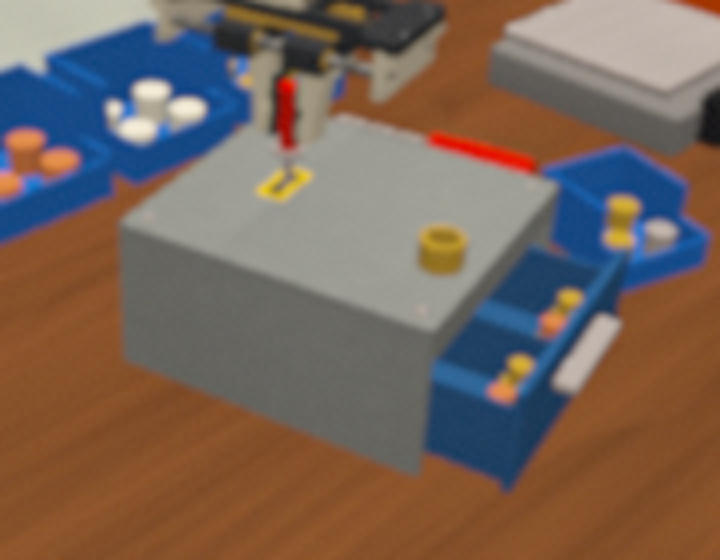

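{"op": "step_arm", "data": {
  "deltas": [
    [0,0,0,0,1],
    [0,0,0,0,1],
    [0,0,0,0,1],
    [0,0,0,0,1],
    [0,0,0,0,1],
    [0,0,0,0,1],
    [0,0,0,0,1],
    [0,0,0,0,1],
    [0,0,0,0,1],
    [0,0,0,0,1]
  ]
}}

```text
t: 23.57
eef_pos: [0.58, -0.043, 0.1756]
ee_rot: [2.826, 1.569, -0.059]
force: [0.4, 0.3, 6.0]
width: 0.0162
```

```bash
python3 dr.py a9; python3 -c "
import cv2,numpy as np
a=cv2.imread('pics/a8.png').astype(int);b=cv2.imread('pics/a9.png').astype(int);d=abs(a-b).sum(2);print(d.max(),(d>60).sum())"
```

```text
23.5667 [ 0.57995613 -0.04298227  0.17562541] [0.42064666 0.2583464  6.00274129]
0.61 [-0.1975 -0.1884 -0.1809 -0.1524 -0.1248]
23 0
```

{"op": "step_arm", "data": {
  "deltas": [
    [-0.3,0,0,0,1],
    [-0.9,0,0,0,1],
    [-1.7,0,0,0,1],
    [-2.5,0,0,0,1],
    [-3.4,0,0,0,1],
    [-4.4,0,0,0,1],
    [-5.5,0,0,0,1],
    [-6.7,0,0,0,1],
    [-7.9,0,0,0,1],
    [-9.0,0,0,0,1]
  ]
}}

```text
t: 24.5
eef_pos: [0.5794, -0.0429, 0.2667]
ee_rot: [3.109, 1.57, 0.223]
force: [0.1, -0.3, -1.3]
width: 0.0163
```

{"op": "step_arm", "data": {
  "deltas": [
    [0,-1.5,0.4,0,1],
    [0,-4.5,1.1,0,1],
    [0,-8,2,0,1],
    [0,-11.5,2.8,0,1],
    [0,-15,3.7,0,1],
    [0,-18.5,4.6,0,1],
    [0,-22,5.4,0,1],
    [0,-25.5,6.3,0,1],
    [0,-29,7.2,0,1],
    [0,-32,7.9,0,1]
  ]
}}

```text
t: 25.33
eef_pos: [0.4205, 0.2483, 0.2661]
ee_rot: [-2.333, 1.57, 1.065]
force: [0.7, 0.4, -0.6]
width: 0.0164
```

```bash
python3 - <<'E'
from h import *
s,R=tool(); print(s["t"],s["eef_pos"],s["force"], np.degrees(np.arctan2(R[1,2],R[0,2])));print(delta([.3899,.3086,.19]))
E
python3 dr.py a10
```

```text
25.3333 [0.42054454 0.24828869 0.2660839 ] [ 0.73168842  0.40982703 -0.60322884] -165.308727854788
[ 7.61 -6.6   1.44]
25.3333 [0.42054454 0.24828869 0.2660839 ] [ 0.73168842  0.40982703 -0.60322884]
0.84 [-0.1977 -0.1885 -0.1811 -0.1522 -0.1245]
```

{"op": "step_arm", "data": {
  "deltas": [
    [0,-2.5,0.5,0,1],
    [0,-4.8,1.1,0,1],
    [0,-6.2,1.4,0,1],
    [0,-6.8,1.55,0,1],
    [2,-6.8,1.55,0,1],
    [4,-6.8,1.55,0,1],
    [6,-6.8,1.55,0,1],
    [7.5,-6.8,1.55,0,1],
    [8,-6.8,1.55,0,1],
    [8,-6.8,1.55,0,1]
  ]
}}

```text
t: 26.27
eef_pos: [0.3896, 0.3075, 0.1843]
ee_rot: [0.767, 1.568, -2.119]
force: [-0.2, 0.1, -0.3]
width: 0.0165
```

```bash
python3 - <<'E'
from h import *
f=grab_frame("side")
s,R=tool(); p=s["eef_pos"]; print(s["t"],p,s["force"], np.degrees(np.arctan2(R[1,2],R[0,2])));print(delta([.3898,.3086,.1]))
f=grab_frame("side");print(proj(f,[p[0],p[1],p[2]-.0937]),proj(f,[p[0],p[1],p[2]-.0317]),proj(f,[.39,.3086,.07]))
u,v=proj(f,[.39,.3086,.07])[0].astype(int);print(u-35,v-50)
c=f["pixels"][v-50:v+20,u-35:u+35]; cv2.imwrite("pics/a11.png",cv2.cvtColor(cv2.resize(c,None,fx=8,fy=8,interpolation=0),cv2.COLOR_RGB2BGR))
E
```

```text
26.3167 [0.39003104 0.30812231 0.18537377] [ 0.42637857  0.8334944  -1.09337705] -165.3531626140358
[ 8.54 -0.06  0.01]
[[216.15794544 277.17485124]] [[214.54530663 254.68528238]] [[216.5136371  284.67299106]]
181 234
```

View pics/a11.png

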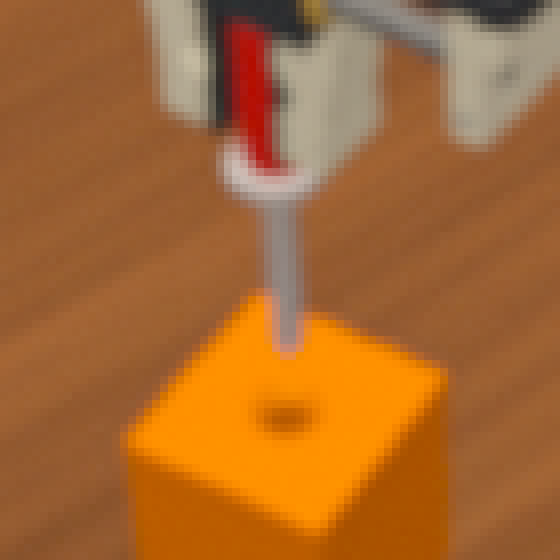

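{"op": "step_arm", "data": {
  "deltas": [
    [0.5,0,0,0,1],
    [1,0,0,0,1],
    [1.5,0,0,0,1],
    [2,0,0,0,1],
    [2.4,0,0,0,1],
    [2.8,0,0,0,1],
    [3.2,0,0,0,1],
    [3.6,0,0,0,1],
    [4,0,0,0,1],
    [4,0,0,0,1]
  ]
}}

```text
t: 27.2
eef_pos: [0.3895, 0.3082, 0.1442]
ee_rot: [0.712, 1.57, -2.174]
force: [-0.4, -0.2, -0.7]
width: 0.016
```

{"op": "step_arm", "data": {
  "deltas": [
    [0.5,0,0,0,1],
    [1,0,0,0,1],
    [1.5,0,0,0,1],
    [2,0,0,0,1],
    [2.5,0,0,0,1],
    [3,0,0,0,1],
    [3.4,0,0,0,1],
    [3.7,0,0,0,1],
    [3.9,0,0,0,1],
    [4,0,0,0,1]
  ]
}}

```text
t: 28.03
eef_pos: [0.3896, 0.3084, 0.1047]
ee_rot: [0.787, 1.57, -2.098]
force: [-1.1, 0.7, -1.5]
width: 0.0161
```

{"op": "step_arm", "data": {
  "deltas": [
    [0.03,0,0,0,1],
    [0.06,0,0,0,1],
    [0.09,0,0,0,1],
    [0.12,0,0,0,1],
    [0.15,0,0,0,1],
    [0.18,0,0,0,1],
    [0.2,0,0,0,1],
    [0.2,0,0,0,1],
    [0.2,0,0,0,1],
    [0.2,0,0,0,1]
  ]
}}

```text
t: 28.87
eef_pos: [0.3897, 0.3085, 0.1031]
ee_rot: [0.266, 1.571, -2.619]
force: [0.0, 0.8, -0.6]
width: 0.0161
```

{"op": "step_arm", "data": {
  "deltas": [
    [0.02,0,0,0,1],
    [0.04,0,0,0,1],
    [0.06,0,0,0,1],
    [0.08,0,0,0,1],
    [0.1,0,0,0,1],
    [0.12,0,0,0,1],
    [0.12,0,0,0,1],
    [0.12,0,0,0,1],
    [0.12,0,0,0,1],
    [0.12,0,0,0,1]
  ]
}}

```text
t: 29.7
eef_pos: [0.3897, 0.3085, 0.1019]
ee_rot: [-2.194, 1.571, 1.204]
force: [0.1, 0.2, -0.4]
width: 0.0158
```

{"op": "step_arm", "data": {
  "deltas": [
    [0.01,0,0,0,1],
    [0.02,0,0,0,1],
    [0.03,0,0,0,1],
    [0.04,0,0,0,1],
    [0.05,0,0,0,1],
    [0.05,0,0,0,1],
    [0.05,0,0,0,1],
    [0.05,0,0,0,1],
    [0.05,0,0,0,1],
    [0.05,0,0,0,1]
  ]
}}

```text
t: 30.53
eef_pos: [0.3897, 0.3085, 0.1016]
ee_rot: [-2.818, 1.571, 0.58]
force: [-1.9, -1.5, 5.4]
width: 0.0161
```

Collar is seated (contact at 0.1017, as at the grasp). Now let go.

{"op": "step_arm", "data": {
  "deltas": [
    [-0.03,0,0,0,1],
    [-0.03,0,0,0,1],
    [-0.03,0,0,0,0.75],
    [-0.03,0,0,0,0.7],
    [-0.03,0,0,0,0.6],
    [-0.03,0,0,0,0.5],
    [-0.03,0,0,0,0.3],
    [-0.03,0,0,0,0.1],
    [-0.03,0,0,0,0],
    [-0.03,0,0,0,0]
  ],
  "squeeze": 10
}}

```text
t: 31.37
eef_pos: [0.3897, 0.3085, 0.1017]
ee_rot: [-2.287, 1.571, 1.11]
force: [0.3, -0.2, 0.4]
width: 0.0609
```

{"op": "step_arm", "data": {
  "deltas": [
    [0,0,0,0,0],
    [0,0,0,0,0],
    [-0.5,0,0,0,0],
    [-1.5,0,0,0,0],
    [-3,0,0,0,0],
    [-5,0,0,0,0],
    [-8,0,0,0,0],
    [-11,0,0,0,0],
    [-14,0,0,0,0],
    [-15,0,0,0,0]
  ]
}}

```text
t: 32.2
eef_pos: [0.391, 0.3097, 0.2575]
ee_rot: [-2.559, 1.563, 0.839]
force: [-0.1, 0.9, 0.4]
width: 0.0875
```

{"op": "step_arm", "data": {
  "deltas": [
    [0,-2,0,0,0],
    [0,-5,0,0,0],
    [0,-8,0,0,0],
    [0,-11,0,0,0],
    [0,-14,0,0,0],
    [0,-16,0,0,0],
    [0,-17,0,0,0],
    [0,-17,0,0,0],
    [0,-17,0,0,0],
    [0,-17,0,0,0]
  ]
}}

```text
t: 33.03
eef_pos: [0.3468, 0.472, 0.2519]
ee_rot: [0.757, 1.571, -2.129]
force: [0.3, 0.5, -0.0]
width: 0.0877
```

```bash
python3 dr.py a12; python3 - <<'E'
from h import *
s=get_state();print(s["t"],s["eef_pos"],s["width"],s["force"])
for n in("side","top"):
    f=grab_frame(n); cv2.imwrite(f"pics/end_{n}.png",cv2.cvtColor(f["pixels"],cv2.COLOR_RGB2BGR))
    hsv=cv2.cvtColor(f["pixels"],cv2.COLOR_RGB2HSV);P=cloud(f)
    red=((hsv[...,0]<6)|(hsv[...,0]>174))&(hsv[...,1]>150)
    k,l,st,c=cv2.connectedComponentsWithStats(red.astype(np.uint8))
    for i in range(1,k):
        if 8<st[i,4]<2000: print(n,"red",st[i],c[i],np.median(P[l==i],0).round(4))
E
```

```text
33.0333 [0.34676392 0.47203861 0.25191227] [ 0.2663703   0.53884482 -0.01379678]
0.58 [-0.1975 -0.1885 -0.1809 -0.1514 -0.1237]
33.1333 [0.34698612 0.47198989 0.25210458] 0.08747266535883545 [-0.76176095  0.11348894 -0.29543229]
side red [307 164  27   9  72] [320.26388889 168.01388889] [ 0.6142 -0.338   0.0205]
side red [213 265   8  20 111] [216.45045045 274.16216216] [0.3842 0.3109 0.1101]
top red [367 173  14  31 249] [373.5060241  188.55421687] [ 0.6164 -0.3391  0.0244]
top red [155 234   8   6  33] [158.87878788 236.21212121] [0.389  0.3032 0.1201]
```

View pics/end_side.png

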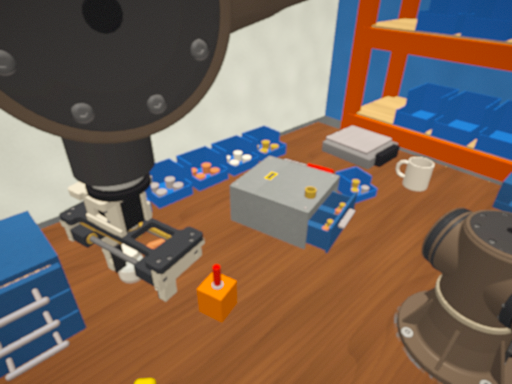

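View pics/end_top.png

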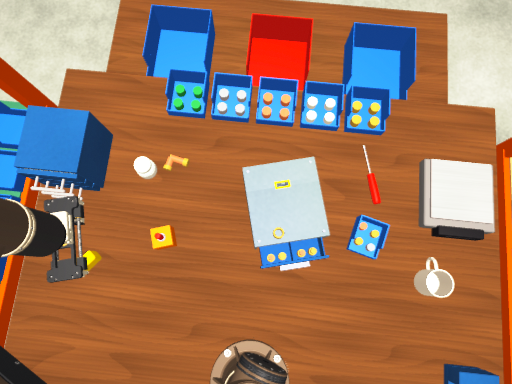

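```bash
python3 - <<'E'
import cv2
a=cv2.imread("pics/side0.png")[255:325,190:250];b=cv2.imread("pics/end_side.png")[255:325,190:250]
cv2.imwrite("pics/cmp.png",cv2.resize(cv2.hconcat([a,b]),None,fx=6,fy=6,interpolation=0))
E
```

```text
(no output)
```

View pics/cmp.png

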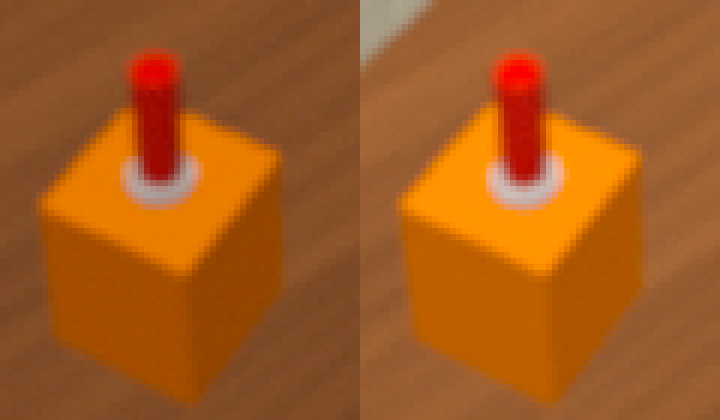

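The before and after crops match: the pin is upright with its collar flat on the stand, shifted only within the hole's play.

```bash
python3 -c "
from station import *
print(job_done())"
```

```text
the job is handed in; nothing more can be done
None
```

The blue drawer is all the way out, the pin is back in its stand and released, and the job was handed in at about 33 s (limit 67 s).

- **Finding the pad:** The first probe, at the slot's centre, stopped on the ledge at about 6 N. About 5 mm along the slot (towards the robot's right) the pin went into the well, and it met the pad about 31 mm below the top face.
- **Releasing the drawer:** I pressed the pad down about 6 mm. The highest force reading was 7.4 N (about 8.5 N allowing for the sensor offset), against the 25 N limit. Forces were read only at the end of each move.
- **Drawer check:** I held the pad down until the drawer stopped. Two pictures about 0.9 s apart were identical, and the measured travel was about 60 mm. It was still out after the pin was withdrawn.
- **Pin check:** The collar met the stand at the same height as when I took the pin. The last pictures show it upright with the collar flat. It sits 1–2 mm from where it started, within the hole's play.
- **Other things:** The coupling, bin, elbow, jar and screwdriver looked where they were in the last pictures. By measurement I checked only the screwdriver.
- **Disagreement:** The two cameras differed by 3–5 mm in x. I used their mean, and force readings at the slot and stand agreed with it.

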